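# Lock a fresh filter cartridge into the bench fume extractor and restart it

## Robot

A 6-joint arm with a two-finger parallel gripper is mounted at the origin on the work surface. World frame = base frame: x ahead of the robot, y to its left, z up, the work surface at z = 0. Lengths are in m, angles in rad, forces in N, time in s.
With the tool pointing down it reaches from about 0.425 to 1.125 m from the base axis. Payload 14.9 kg.
Tool frame: the origin (TCP) lies at the very end of the fingers, on their centre line; the grasp point (between the pads) lies env.grip_depth behind it (env.grip_depth is the distance from the TCP to the grasp point, in m); z points along the fingers, y is the line along which they close (so a half turn about z gives the same grasp; the last joint's range is limited). The gripper opens to 91 mm and grips with 3 to 60 N. Pads are 32 mm wide; open, the fingers measure 118 mm over their backs; the gripper's body (76 mm by 178 mm) begins 60 mm behind the grasp point.
Start: joints at [1.231, 0.379, 1.734, -0, 1.028, -0.033], TCP at [0.211, 0.667, 0.214] pointing down, gripper open.
Joint ranges: [-2.77, 2.77], [-0.74, 2.19], [0, 2.66], [-1.06, 4.2], [0.31, 2.87], [-3.08, 3.08]. Speed limits (rad/s): [1.89, 1.89, 2.39, 3.14, 3.14, 3.14].

## Interface

Orientations are given as a rotation vector (axis times angle).
In Python, from cell import env gives the robot as it stands.
- The arm moves only by the shell command python3 -m pendant 'ROWS' [FORCE]. ROWS is a JSON object of lists of equal length, an entry for each row: "slide": the shift along the tool's x, y, z in cm, a list of three; "twist": the turn, a rotation vector about the tool's x, y, z in rad, a list of three; "hand": the closure in counts, from 0 (fully open) to 255 (shut). In form: {"slide": [[tx, ty, tz], ...], "twist": [[rx, ry, rz], ...], "hand": [hand, ...]}. A call has 1 to 20 rows; each row is the pose to reach, as a shift and turn from the pose commanded when the call began, along the tool's axes at that moment; what a row does not reach only later rows make up. A row lasts 1/8 s, in which the tool goes at most 62.5 mm and 10.7 degrees, less where a joint would pass 70% of its speed; a pose out of reach is approached as far as the arm can. A call with a gripper value outside its range is refused whole. The fingers move at their own pace and stop on an object; FORCE is the grip in N (left out, the last holds). Time passes only in rows, so rows that repeat a pose let the fingers close. It gives the time, the measured TCP pose, the force, the opening and the grip force at its end, in the units of the state.
- env.get_state(): the state, without advancing time (a new reading comes with each control period).
- env.camera(name): name is "side" or "top" or "wrist"; returns (picture, depth): 420x560x3 uint8, red, green, blue; 420x560 float32, m along the optical axis (not along the pixel's ray), 0 where there is no reading.
- env.camera_info(name): a dict with "fovy" (degrees; the focal length in pixels is half the picture's height over the tangent of half this angle, whatever the lens; pixels are square), "cx", "cy" (the principal point, pixels), "R" (3x3) and "t" (3): a world point X has camera coordinates R X + t. Camera axes: x right, y down, z forward; pixel columns grow to the right and rows downward; lengths in m; the calibration is good to about 2 mm. A picture is of the moment at which its call begins: read the wrist's pose just before it. camera_info takes no time and is no camera call; for the wrist camera it gives the pose at the moment of the call.
- env.finish_job(): hands the job in; it is judged then, once.
Trained networks look in the newest picture that a camera, given by its name, has taken for a name from the list of things; names that differ only in an ending like _2 or _b are one class to them, and where a whole thing is asked for, a point or a joint stands for the part that bears it (a point fixed in the world has none). Each returns a list of dicts, best first, with "p" (0 to 1); they miss things now and then, are a little off and sometimes report something else, mostly with a low value. They report only what shows in the picture. A call takes as long as a camera call.
- env.search_frame(camera, target): "centre" ([x, y, z] in m, in world coordinates, good to about 4 mm: the middle of the surface that is visible of it).
- env.silhouettes(camera, target): "region" (420x560 bool, what is visible of it).
The state is a dict: "clock": time; "joint_pos": joint angles; "joint_vel": joint speeds; "joint_efforts": joint torques, N m; "ee_pos": TCP position; "ee_rot": TCP orientation; "ft_force": force on the tool from outside, world axes, zero at the start; "ft_torque": the same for the moment, N m; "finger_gap": finger opening in m; "grasp_force": force on a finger pad.
Only numpy, scipy, OpenCV 4.12 (cv2) and the standard library are available. Lean on these libraries where they do the work, as an engineer would, in place of code of your own. Each camera call takes 0.05 s, during which the arm holds its last target. There are 200 camera calls.

## Task

The fresh filter cartridge stands loose in the bay on top of the fume extractor, its lugs still on the rim: turn it until it drops into its slots, press it down against its sprung seal and twist it clockwise until the arrow end of its grip faces the lock mark and it stays locked when you let go. Only then press the small round reset key to clear the filter alarm, let it come up, and press the large round power key to start the extractor. Do not press the long fan-speed key between them, and leave everything else on the bench and on the extractor where it lies.

Things in the scene. Friction and masses are not known exactly. Their poses are not given: they have to be found in the camera images.
- extractor: Fume extractor, fixed, an ivory box 270 (x) x 300 (y) x 110 mm high; place and yaw vary. Origin: centre of the underside; z up; its front (key strip, lock mark) looks to its own -x. In its top is the round filter bay, axis at extractor x = +40, y = 0 mm. A stop under the bay's rim ends the clockwise twist 0.05 rad past the lock mark; another stop bars twisting anticlockwise out of the slots.
- cartridge: Fresh filter cartridge, loose, standing in the bay: white drum 90 mm across, 65 mm tall, plus a straight grip bar across its flat lid; 0.24 to 0.38 kg. Origin: centre of the underside; z along its axis; +x along the bar to its pointed arrow end. Origin height over the bench in mm: 73 lugs on the rim (start), 68 in the slots, under 57 lugs below the rim, 54.5 bottomed, 57 locked.
- grip (a point): On the cartridge's axis in the middle of the grip bar, 86 mm above the underside. The bar is 16 mm thick, 80 mm long (one end pointed, the other round) and 28 mm tall: its top is 7 mm above this point, the flat lid 21 mm below. At the start the arrow end stands 0.5 to 1.7 rad anticlockwise (from above) of the wide slot.
- arrow (a point): Point of the arrow on the cartridge's lid, at the arrow end of the grip, 40 mm from the axis and 65 mm above the underside. The same end of the grip bar is pointed and has a dark arrowhead on its top; the other end is round and plain.
- wide_lug (a point): Underside of the wide lug, 52 mm from the cartridge's axis, 45 mm above its underside, below the arrow end. Lugs are 8 mm thick and reach 55.5 mm from the axis: this one 24 mm wide, the other, under the round end, 12 mm; so it goes in one way round only. Within about 0.06 rad of the slots it drops 5 mm by its own weight if nothing holds it up, and then cannot turn.
- bay_center (a point): On the bay's axis, level with the top of the rim (118 mm above the bench). The black rim lies 46.5 to 68 mm from the axis and is 8 mm thick; the lugs turn in a channel under it. A sprung seal in the bay carries the dropped cartridge: pushing it down from there starts at 1 to 2 N and takes 6 to 8 N to the bottom. Let go below the rim, it is pushed up against the rim and held.
- slot_wide (a point): Middle of the wide slot in the rim (31 mm wide; a narrow one of 19 mm lies across the bay), 52 mm from the bay's axis, level with the rim's top. It lies 1.05 rad anticlockwise (from above) of the lock mark. The arrow end must face it for the lugs to drop in; once pressed below the rim, twist clockwise 1.05 rad.
- lock_mark (a point): Tip of the lock mark, a raised black triangle moulded on the extractor's top in front of the bay, pointing at its axis; 71 mm from the axis, towards the extractor's front (-x).
- key_reset_top (a point): Centre of the top of the filter-reset key: the small round key (18 mm across) on the strip along the extractor's front, 123 mm above the bench, at extractor x = -98, y = +50 mm.
- key_speed_top (a point): Centre of the top of the fan-speed key: the long rectangular key (16 x 30 mm, long in y), at extractor x = -98, y = -10 mm. Not to be pressed.
- key_power_top (a point): Centre of the top of the power key: the large round key (32 mm across), at extractor x = -98, y = -95 mm.
- key_reset (a joint): Travel of the reset key in m: 0 up, 0.005 fully down. Springs back; 1.5 N to start, 5 N fully down. A press counts from 0.0035.
- key_speed (a joint): Travel of the fan-speed key, the same.
- key_power (a joint): Travel of the power key, the same.
- old_cartridge: The spent cartridge, dull grey, same shape as the fresh one, standing on the bench. Origin: centre of underside. A bystander.
- multimeter: Handheld multimeter lying on its back, 185 x 90 x 48 mm. Origin: centre of underside. A bystander.
- mainboard: Green circuit board 200 x 240 mm with a cooler and fan, 60 mm tall. Origin: centre of underside. A bystander.
- solder_spool: Spool 60 mm across, 46 mm tall, standing on the bench. Origin: centre of underside. A bystander.
- paper_cup: Paper cup 74 mm across, 90 mm tall. Origin: centre of underside. A bystander.
- parts_box: Clear flat box with parts, 100 x 130 x 43 mm. Origin: centre of underside. A bystander.
- tape_roll: Roll of tape 52 mm across, 16 mm tall, lying on the extractor's top near its rear left corner. Origin: centre of underside. A bystander.
- screwdriver: Screwdriver, 160 mm long, lying on the extractor's top along its right edge. A bystander.

How it is judged:
By the outcome, as a careful person would: the job done as asked, in the order asked, and still so for the second after the job is handed in, with the robot touching nothing.
It also fails if it takes over 51 s, if anything falls off the work surface, if the arm or the gripper's body presses on something with over 40 N, if the wrist force passes 120 N, or if a joint passes its speed limit or range.

## Working session

There is one attempt and no reset: what is moved stays moved. The work goes in short steps, Python scripts to look and compute and a shell command to move; the robot and the scene stay as the last step left them, time stands still between calls to the robot, and variables do not carry over. Pictures are saved under pics/ and viewed, at most 11 in all, crops included, and the job is handed in when it is done.

```bash
mkdir -p pics; ls; cat > h.py <<'E'
import numpy as np, cv2
from cell import env
from scipy.spatial.transform import Rotation as R
def snap(cam,fn=None):
    ci=env.camera_info(cam); im,d=env.camera(cam)
    if fn: cv2.imwrite('pics/'+fn,im[:,:,::-1])
    return im,d,ci
def f(ci): return 210/np.tan(np.radians(ci['fovy'])/2)
def proj(ci,X):
    c=np.asarray(ci['R'])@np.asarray(X)+np.asarray(ci['t']); return c[:2]/c[2]*f(ci)+[ci['cx'],ci['cy']]
def unp(ci,u,v,z=None,depth=None):
    r=np.array([(u-ci['cx'])/f(ci),(v-ci['cy'])/f(ci),1.]); Rm=np.asarray(ci['R']);t=np.asarray(ci['t'])
    o=-Rm.T@t; d=Rm.T@r
    return o+d*(depth if depth else (z-o[2])/d[2])
def st():
    s=env.get_state(); print(s['clock'],np.round(s['ee_pos'],4),np.round(s['ee_rot'],4),'F',np.round(s['ft_force'],1),'T',np.round(s['ft_torque'],2),'gap',s['finger_gap'],s['grasp_force'],'j',np.round(s['joint_pos'],3)); return s
E
python3 - <<'E'
from h import *
s=st(); print(R.from_rotvec(s['ee_rot']).as_matrix().round(3), env.grip_depth)
for c in ('top','side'):
    im,d,ci=snap(c,c+'0.png'); print(c,ci['fovy'],-np.array(ci['R']).T@ci['t'])
    for n in ('grip','arrow','bay_center','slot_wide','lock_mark','key_reset_top','key_speed_top','key_power_top','extractor','cartridge'):
        r=env.search_frame(c,n); print(n,[(np.round(x['centre'],4).tolist(),round(x['p'],2)) for x in r[:2]])
E
```

```text
pics
0.0 [0.2113 0.6669 0.2133] [-4.8000e-01 -3.1045e+00  1.7000e-03] F [ 1.2  0.8 -1.5] T [0.01 0.01 0.04] gap 0.09113359448598864 0.0 j [ 1.231  0.379  1.735 -0.     1.029 -0.033]
[[-0.953  0.302 -0.   ]
 [ 0.302  0.953 -0.001]
 [ 0.    -0.001 -1.   ]] 0.0188
top 46.853132334575825 [0.33180576 0.00404152 1.52686142]
grip [([0.6181, 0.0488, 0.1391], 0.83)]
arrow [([0.6171, 0.0477, 0.1381], 0.65)]
bay_center [([0.5591, 0.0645, 0.1073], 0.6)]
slot_wide [([0.5581, 0.0639, 0.1082], 0.7), ([0.3381, 0.4241, 0.0432], 0.6)]
lock_mark [([0.5629, 0.0628, 0.1051], 0.71), ([0.6212, 0.0499, 0.1392], 0.49)]
key_reset_top []
key_speed_top [([0.2818, 0.2327, 0.0411], 0.57), ([0.4855, 0.0541, 0.1217], 0.53)]
key_power_top [([0.4701, -0.0289, 0.1236], 0.54)]
extractor [([0.5614, 0.0578, 0.1093], 0.82), ([0.618, 0.0483, 0.1329], 0.59)]
cartridge [([0.6182, 0.0438, 0.1372], 0.86), ([0.7173, 0.3966, 0.0441], 0.47)]
side 44.02113922740925 [1.11277882 1.27606535 1.25696376]
grip [([0.6308, 0.0677, 0.1391], 0.77)]
arrow [([0.6309, 0.069, 0.1369], 0.84), ([0.4763, -0.025, 0.1216], 0.18)]
bay_center [([0.5904, 0.1359, 0.1126], 0.68)]
slot_wide [([0.5862, 0.133, 0.1109], 0.59), ([0.6202, -0.4394, 0.0576], 0.26)]
lock_mark [([0.5874, 0.1346, 0.1134], 0.79)]
key_reset_top []
key_speed_top []
key_power_top [([0.4734, -0.0251, 0.1212], 0.43)]
extractor [([0.5875, 0.1335, 0.1111], 0.66)]
cartridge [([0.6263, 0.0673, 0.1386], 0.6), ([0.4731, -0.0234, 0.1238], 0.25)]
```

View pics/top0.png

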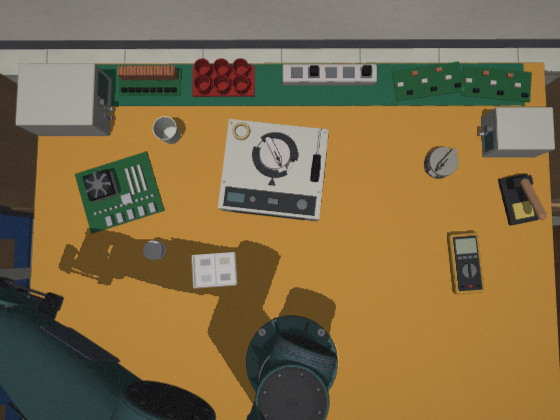

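View pics/side0.png

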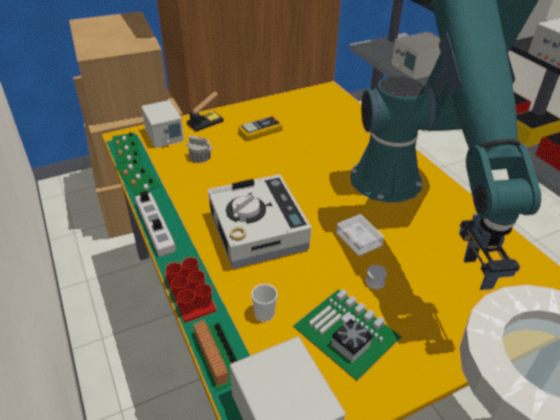

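```bash
python3 -m pendant '{"slide":[[-10,-8,-10],[-54,-46,-17],[-54,-46,-17],[-54,-46,-17],[-54,-46,-17],[-54,-46,-17],[-54,-46,-17],[-54,-46,-17],[-54,-46,-17],[-54,-46,-17],[-54,-46,-17],[-54,-46,-17],[-54,-46,-17],[-54,-46,-17],[-54,-46,-17],[-54,-46,-17]],"twist":[[0,0,0.1],[0,0,1.17],[0,0,1.17],[0,0,1.17],[0,0,1.17],[0,0,1.17],[0,0,1.17],[0,0,1.17],[0,0,1.17],[0,0,1.17],[0,0,1.17],[0,0,1.17],[0,0,1.17],[0,0,1.17],[0,0,1.17],[0,0,1.17]],"hand":[0,0,0,0,0,0,0,0,0,0,0,0,0,0,0,0]}'
python3 - <<'E'
from h import *
s=st()
im,d,ci=snap('wrist','w1.png'); print(ci['fovy'],-np.array(ci['R']).T@ci['t'],np.round(ci['R'],3))
for n in ('grip','arrow','bay_center','slot_wide','lock_mark','key_reset_top','key_speed_top','key_power_top','extractor','cartridge'):
    r=env.search_frame('wrist',n); print(n,[(np.round(x['centre'],4).tolist(),proj(ci,x['centre']).round(),round(x['p'],2)) for x in r[:2]])
E
```

```text
clock: 3.1
ee_pos: [0.5869, 0.0665, 0.3839]
ee_rot: [-2.113, -2.325, 0.0]
ft_force: [-0.4, -0.0, 0.7]
finger_gap: 0.0916
grasp_force: 0.0
3.1 [0.5869 0.0665 0.3839] [-2.1132e+00 -2.3245e+00  1.0000e-04] F [-0.4 -0.   0.7] T [-0.07  0.06  0.03] gap 0.09159379272885385 0.0 j [ 0.073  0.045  1.822  0.     1.275 -0.022]
61.95755387630557 [0.57891251 0.14321156 0.55502404] [[ 0.996  0.095  0.001]
 [ 0.091 -0.958  0.273]
 [ 0.027 -0.271 -0.962]]
grip [([0.6213, 0.0551, 0.1374], array([305., 188.]), 0.92)]
arrow [([0.62, 0.058, 0.1411], array([304., 186.]), 0.95)]
bay_center [([0.5647, 0.0937, 0.1079], array([262., 149.]), 0.94)]
slot_wide [([0.4916, 0.1139, 0.121], array([203., 128.]), 0.68), ([0.5652, 0.0927, 0.1139], array([262., 151.]), 0.65)]
lock_mark [([0.565, 0.0918, 0.1128], array([262., 151.]), 0.89), ([0.4891, 0.1173, 0.121], array([201., 125.]), 0.3)]
key_reset_top [([0.4888, 0.1185, 0.1214], array([201., 124.]), 0.75), ([0.5678, 0.089, 0.1079], array([264., 153.]), 0.42)]
key_speed_top [([0.4829, 0.0565, 0.1236], array([194., 174.]), 0.66), ([0.4886, 0.114, 0.12], array([201., 128.]), 0.44)]
key_power_top [([0.4821, -0.0196, 0.1251], array([191., 232.]), 0.62), ([0.5692, 0.0926, 0.1125], array([266., 151.]), 0.35)]
extractor [([0.5658, 0.0901, 0.1124], array([263., 153.]), 0.95), ([0.2909, 0.2148, 0.041], array([68., 33.]), 0.36)]
cartridge [([0.6206, 0.0587, 0.1373], array([305., 185.]), 0.64)]
```

View pics/w1.png

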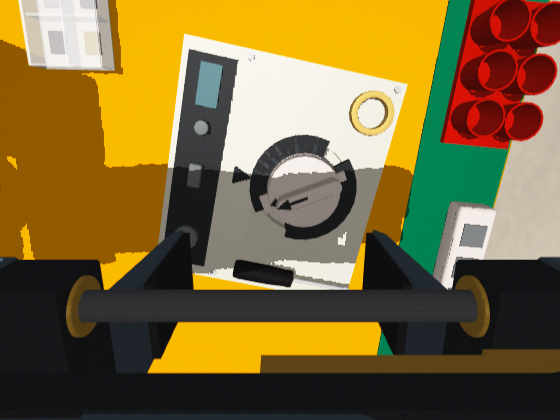

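```bash
python3 - <<'E'
import cv2
im=cv2.imread('pics/w1.png')[110:260,160:360]
cv2.imwrite('pics/w1c.png',cv2.resize(im,None,fx=4,fy=4,interpolation=cv2.INTER_CUBIC))
E
```

```text
(no output)
```

View pics/w1c.png

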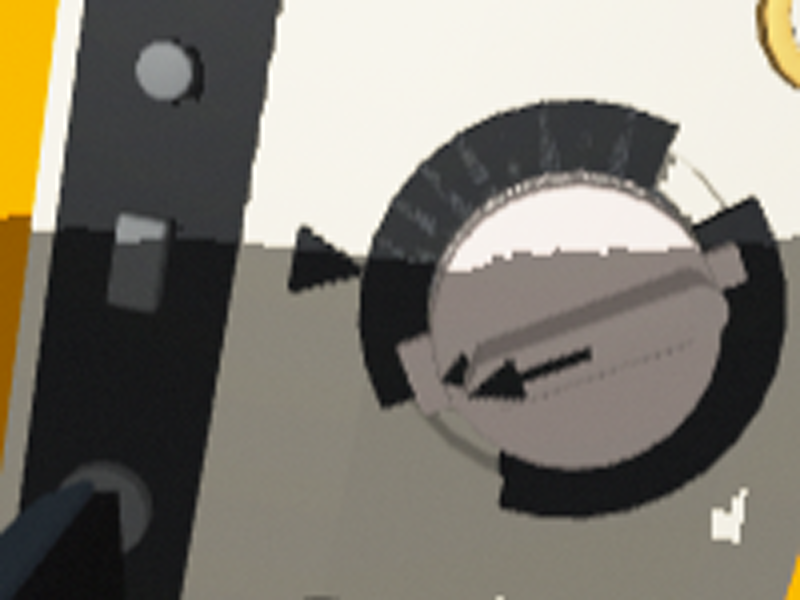

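```bash
cat >> h.py <<'E'
E
python3 - <<'E'
from h import *
ci=env.camera_info('wrist')
g=lambda u,v,z: unp(ci,160+(u+.5)/4-.5,110+(v+.5)/4-.5,z)
A=g(418,378,.126);B=g(737,266,.126)
s1=g(385,407,.118);s2=g(502,507,.118);n1=g(678,125,.118);n2=g(755,198,.118)
L=g(362,271,.112)
rim=[g(*p,.118)[:2] for p in [(385,407),(360,300),(430,165),(560,100),(678,125),(755,198),(785,310),(730,440),(620,513),(502,507)]]
rim=np.array(rim); a=np.c_[2*rim,np.ones(len(rim))]; c=np.linalg.lstsq(a,(rim**2).sum(1),rcond=None)[0]; cen=c[:2]; print('center',cen,'r',np.sqrt(c[2]+cen@cen))
ang=lambda p:np.degrees(np.arctan2(p[1]-cen[1],p[0]-cen[0]))%360
print('lugmid',(A+B)/2,'lug ang',ang(A),ang(B),'slot',ang(s1),ang(s2),'narrow',ang(n1),ang(n2),'mark',ang(L),np.linalg.norm(L[:2]-cen))
for n,u,v in (('reset',164,70),('speed',140,225)): 
    print(n,g(u,v,.123))
# network keys & their implied extractor yaw
k=np.array([[.4888,.1185],[.4829,.0565],[.4821,-.0196]]); 
im,d,ci=snap('wrist')
for n in ('key_reset_top','key_power_top','lock_mark','tape_roll'):
    for r in env.silhouettes('wrist',n)[:2]:
        m=r['region']; v,u=np.nonzero(m); print(n,round(r['p'],2),m.sum(),u.mean(),v.mean(),unp(ci,u.mean(),v.mean(),.123))
# depth of the lid and bar
for u,v in ((560,310),(640,410),(600,320),(560,380)):
    U,V=int(160+u/4),int(110+v/4); print(u,v,unp(ci,U,V,depth=float(d[V,U])))
E
```

```text
center [0.62136927 0.04861264] r 0.06770351417355211
lugmid [0.62163923 0.04884197 0.126     ] lug ang 205.1496684612696 25.349643393140127 slot 211.47524826284445 256.2267569504216 narrow 68.19932323166857 39.63295898991257 mark 173.6436752216788 0.06899688743771935
reset [0.48971337 0.11398275 0.123     ]
speed [0.48389221 0.06639254 0.123     ]
key_reset_top 0.67 172 201.04651162790697 126.75581395348837 [0.49020359 0.11446364 0.123     ]
key_power_top 0.49 229 189.75545851528383 234.24017467248908 [ 0.48016763 -0.02429978  0.123     ]
lock_mark 0.91 40245 268.9916511367872 159.05759721704558 [0.57497849 0.08340736 0.123     ]
tape_roll 0.85 979 371.74565883554646 111.54136874361593 [0.69184221 0.15109881 0.123     ]
tape_roll 0.51 39337 268.76129343874726 158.61107862826347 [0.57464781 0.08392895 0.123     ]
560 310 [0.61548794 0.05556926 0.14016658]
640 410 [0.6438367  0.02608663 0.13865254]
600 320 [0.62472871 0.05900446 0.16803077]
560 380 [0.61561483 0.03985116 0.16574223]
```

```bash
python3 -m pendant '{"slide":[[-2.1,3.28,9],[-2.1,3.28,14],[-2.1,3.28,14],[-2.1,3.28,14],[-2.1,3.28,14],[-2.1,3.28,14],[-2.1,3.28,14],[-2.1,3.28,14],[-2.1,3.28,14]],"twist":[[0,0,1.225],[0,0,1.225],[0,0,1.225],[0,0,1.225],[0,0,1.225],[0,0,1.225],[0,0,1.225],[0,0,1.225],[0,0,1.225]],"hand":[0,0,0,0,0,0,0,0,0]}'
python3 - <<'E'
from h import *
s=st()
im,d,ci=snap('wrist','w2.png'); np.savez('w2',**ci)
for n in ('grip','lock_mark','key_reset_top','key_power_top'):
    r=env.search_frame('wrist',n); print(n,[(np.round(x['centre'],4).tolist(),proj(ci,x['centre']).round(),round(x['p'],2)) for x in r[:2]])
print(proj(ci,[.6215,.0487,.166]))
E
```

```text
clock: 5.03
ee_pos: [0.6219, 0.0479, 0.2439]
ee_rot: [-3.065, -0.689, -0.0]
ft_force: [1.1, -0.0, 0.0]
finger_gap: 0.0917
grasp_force: 0.0
5.025 [0.6219 0.0479 0.2439] [-3.0651 -0.6888 -0.    ] F [ 1.1 -0.   0. ] T [-0.05  0.14  0.02] gap 0.09174549421844229 0.0 j [0.039 0.227 1.876 0.    1.039 1.168]
grip [([0.6261, 0.0511, 0.1389], array([276., 201.]), 0.8)]
lock_mark [([0.6248, 0.084, 0.1119], array([242., 179.]), 0.89), ([0.648, -0.0815, 0.1265], array([424., 238.]), 0.69)]
key_reset_top [([0.6242, 0.0507, 0.1402], array([276., 204.]), 0.57)]
key_power_top [([0.4828, -0.019, 0.1226], array([279., 354.]), 0.51), ([0.627, 0.0876, 0.1076], array([240., 175.]), 0.45)]
[276.47986753 217.08639391]
```

View pics/w2.png

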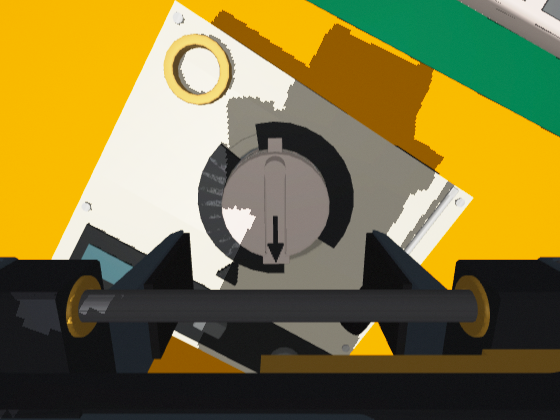

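```bash
python3 -m pendant '{"slide":[[0,0,5],[0,0,8.5],[0,0,9.9],[0,0,9.9],[0,0,9.9],[0,0,9.9],[0,0,9.9],[0,0,9.9],[0,0,9.9],[0,0,9.9]],"twist":[[0,0,0],[0,0,0],[0,0,0],[0,0,0],[0,0,0],[0,0,0],[0,0,0],[0,0,0],[0,0,0],[0,0,0]],"hand":[0,0,0,0,255,255,255,255,255,255]}' 40
python3 -c "
from h import *
st()"
```

```text
clock: 6.52
ee_pos: [0.6219, 0.0479, 0.1449]
ee_rot: [3.066, 0.685, -0.0]
ft_force: [0.5, -0.3, -0.0]
finger_gap: 0.034
grasp_force: 0.0
6.525 [0.6219 0.0479 0.1449] [ 3.0659e+00  6.8540e-01 -1.0000e-04] F [ 0.5 -0.3 -0. ] T [-0.03  0.22 -0.05] gap 0.03400876666613197 0.0 j [ 0.04   0.35   1.923 -0.     0.868  1.17 ]
```

```bash
python3 -m pendant '{"slide":[[0,0,0],[0,0,0],[0,0,0],[0,0,0],[0,0,0],[0,0,0],[0,0,0],[0,0,0],[0,0,0],[0,0,0],[0,0,0]],"twist":[[0,0,0],[0,0,0],[0,0,0],[0,0,0],[0,0,0],[0,0,-0.12],[0,0,-0.3],[0,0,-0.42],[0,0,-0.495],[0,0,-0.495],[0,0,-0.495]],"hand":[255,255,255,255,255,255,255,255,255,255,255]}' 40
python3 -c "
from h import *
st()"
```

```text
clock: 7.9
ee_pos: [0.6216, 0.048, 0.1446]
ee_rot: [-2.806, -1.413, 0.001]
ft_force: [-0.8, 3.5, -4.9]
finger_gap: 0.0155
grasp_force: 39.9
7.9 [0.6216 0.048  0.1446] [-2.8055e+00 -1.4128e+00  9.0000e-04] F [-0.8  3.5 -4.9] T [ 0.6  0.3 -0. ] gap 0.015527254052366832 39.943145513534546 j [0.04  0.351 1.923 0.    0.868 0.677]
```

```bash
python3 -m pendant '{"slide":[[0,0,0.2],[0,0,0.4],[0,0,0.6],[0,0,0.6]],"twist":[[0,0,0],[0,0,0],[0,0,0],[0,0,0]],"hand":[255,255,255,255]}' 40
python3 -c "
from h import *
st()"
```

```text
clock: 8.4
ee_pos: [0.6219, 0.0481, 0.1391]
ee_rot: [-2.805, -1.414, -0.0]
ft_force: [-2.5, 4.8, -0.2]
finger_gap: 0.0161
grasp_force: 39.9
8.4 [0.6219 0.0481 0.1391] [-2.8050e+00 -1.4141e+00 -1.0000e-04] F [-2.5  4.8 -0.2] T [0.88 0.57 0.04] gap 0.016102250253177134 39.94791805744171 j [0.04  0.359 1.924 0.    0.859 0.676]
```

```bash
python3 -m pendant '{"slide":[[0,0,0.3],[0,0,0.6],[0,0,0.9],[0,0,1.16],[0,0,1.16]],"twist":[[0,0,0],[0,0,0],[0,0,0],[0,0,0],[0,0,0]],"hand":[255,255,255,255,255]}' 50
python3 - <<'E'
from h import *
s=st()
im,d,ci=snap('wrist','w3.png')
E
```

```text
clock: 9.02
ee_pos: [0.6219, 0.0483, 0.1278]
ee_rot: [-2.805, -1.414, 0.0]
ft_force: [-5.1, 5.4, 4.8]
finger_gap: 0.0158
grasp_force: 50.0
9.025 [0.6219 0.0483 0.1278] [-2.8048 -1.4143  0.    ] F [-5.1  5.4  4.8] T [ 0.9   0.96 -0.01] gap 0.015780036772637396 49.9551522731781 j [4.000e-02 3.750e-01 1.928e+00 1.000e-03 8.400e-01 6.760e-01]
```

View pics/w3.png

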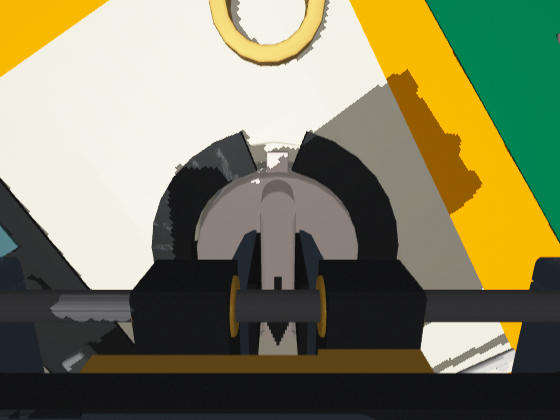

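```bash
python3 -m pendant '{"slide":[[0,-0.04,0.05],[0,-0.04,0.05],[0,-0.04,0.05],[0,-0.04,0.05],[0,-0.04,0.05],[0,-0.04,0.05],[0,-0.04,0.05],[0,-0.04,0.05],[0,-0.04,0.05],[0,-0.04,0.05],[0,-0.04,0.05]],"twist":[[0,0,0],[0,0,0.12],[0,0,0.26],[0,0,0.4],[0,0,0.54],[0,0,0.68],[0,0,0.82],[0,0,0.95],[0,0,1.06],[0,0,1.06],[0,0,1.06]],"hand":[255,255,255,255,255,255,255,255,255,255,255]}' 50
python3 - <<'E'
from h import *
s=st()
im,d,ci=snap('wrist','w4.png')
E
```

```text
clock: 10.45
ee_pos: [0.6222, 0.0483, 0.1277]
ee_rot: [-3.135, 0.198, -0.002]
ft_force: [-3.1, 4.0, 6.4]
finger_gap: 0.0156
grasp_force: 50.0
10.45 [0.6222 0.0483 0.1277] [-3.1351e+00  1.9810e-01 -1.9000e-03] F [-3.1  4.   6.4] T [ 0.59  0.71 -0.13] gap 0.015641382642505215 49.960455894470215 j [0.04  0.375 1.928 0.    0.838 1.737]
```

View pics/w4.png

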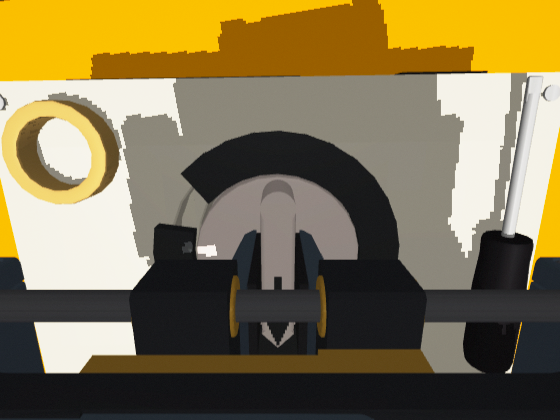

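```bash
python3 -m pendant '{"slide":[[0,0,-0.1],[0,0,-0.1],[0,0,-0.1],[0,0,-0.1],[0,0,-0.1],[0,0,-0.1],[0,0,-3],[0,0,-9],[0,0,-12],[0,0,-12],[0,0,-12]],"twist":[[0,0,0],[0,0,0],[0,0,0],[0,0,0],[0,0,0],[0,0,0],[0,0,0],[0,0,0],[0,0,0],[0,0,0],[0,0,0]],"hand":[255,0,0,0,0,0,0,0,0,0,0]}' 50
python3 - <<'E'
from h import *
s=st()
im,d,ci=snap('wrist','w5.png'); np.savez('w5',d=d,**ci)
for n in ('key_reset_top','key_speed_top','key_power_top'):
    r=env.search_frame('wrist',n); print(n,[(np.round(x['centre'],4).tolist(),proj(ci,x['centre']).round(),round(x['p'],2)) for x in r[:2]])
E
```

```text
clock: 11.88
ee_pos: [0.6211, 0.0481, 0.2459]
ee_rot: [3.135, -0.196, -0.002]
ft_force: [-0.2, 1.4, -0.9]
finger_gap: 0.0911
grasp_force: 0.0
11.875 [0.6211 0.0481 0.2459] [ 3.1353e+00 -1.9650e-01 -1.7000e-03] F [-0.2  1.4 -0.9] T [-0.    0.15  0.06] gap 0.09106941996766807 0.0 j [ 0.04   0.224  1.876 -0.     1.043  1.736]
key_reset_top [([0.4915, 0.1176, 0.1221], array([224., 337.]), 0.69), ([0.6357, 0.0541, 0.1081], array([269., 183.]), 0.62)]
key_speed_top [([0.4822, 0.0524, 0.1229], array([291., 339.]), 0.6)]
key_power_top [([0.4728, -0.0223, 0.1235], array([368., 339.]), 0.93)]
```

View pics/w5.png

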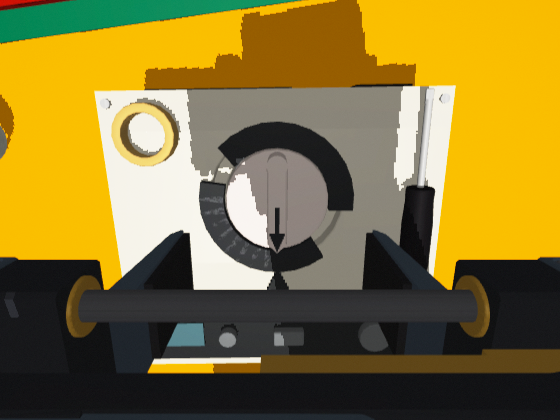

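```bash
python3 -m pendant '{"slide":[[-5,-1.8,0],[-10,-3.6,0],[-13.84,-4.89,2],[-13.84,-4.89,7],[-13.84,-4.89,9.5],[-13.84,-4.89,9.5],[-13.84,-4.89,9.5],[-13.84,-4.89,9.5],[-13.84,-4.89,9.5],[-13.84,-4.89,9.5],[-13.84,-4.89,9.5],[-13.84,-4.89,9.5]],"twist":[[0,0,0],[0,0,0],[0,0,0],[0,0,0],[0,0,0],[0,0,0],[0,0,0],[0,0,0],[0,0,0],[0,0,0],[0,0,0],[0,0,0]],"hand":[255,255,255,255,255,255,255,255,255,255,255,255]}' 30
python3 - <<'E'
from h import *
s=st()
w=np.load('w5.npz'); 
for x,y in ((.6214-.03,.0486+.02),(.6214+.02,.0486+.025),(.6214,.0786)):
    p=proj(w,[x,y,.122]).round().astype(int); print('lid z',unp(w,*p,depth=float(w['d'][p[1],p[0]])))
for cam in ('top','side'):
    im,d,ci=snap(cam)
    p=proj(ci,[.6214+.02,.0486-.025,.122]).round().astype(int); print(cam,unp(ci,*p,depth=float(d[p[1],p[0]])))
im,d,ci=snap('side','s2.png')
cv2.imwrite('pics/s2c.png',cv2.resize(im[160:270,190:340,::-1],None,fx=5,fy=5))
E
```

```text
clock: 13.58
ee_pos: [0.4904, 0.1139, 0.1519]
ee_rot: [-3.135, 0.197, -0.0]
ft_force: [-0.1, 0.3, 0.1]
finger_gap: 0.0003
grasp_force: 0.0
13.575 [0.4904 0.1139 0.1519] [-3.1354e+00  1.9660e-01 -1.0000e-04] F [-0.1  0.3  0.1] T [-0.03  0.18  0.06] gap 0.00034631750064606585 0.0 j [0.182 0.161 2.158 0.    0.823 1.878]
lid z [0.59151692 0.06846086 0.12241859]
lid z [0.64185505 0.0733918  0.12334967]
lid z [0.62153519 0.07839758 0.12170139]
top [0.64271568 0.02369552 0.11981571]
side [0.65268177 0.04942941 0.14727676]
```

View pics/s2c.png

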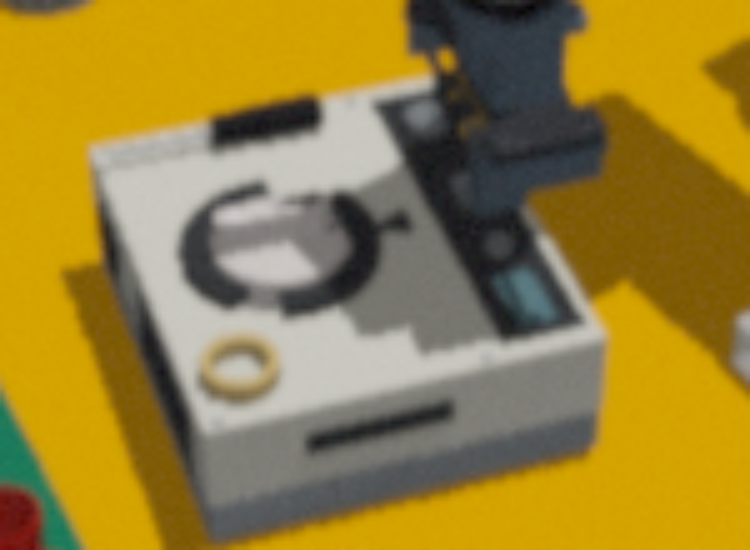

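```bash
python3 -m pendant '{"slide":[[0,0,2],[0,0,2.8],[0,0,3.1],[0,0,3.35],[0,0,3.35],[0,0,3.35]],"twist":[[0,0,0],[0,0,0],[0,0,0],[0,0,0],[0,0,0],[0,0,0]],"hand":[255,255,255,255,255,255]}' 30
```

```text
clock: 14.48
ee_pos: [0.4903, 0.1139, 0.1186]
ee_rot: [3.135, -0.196, -0.0]
ft_force: [-2.7, -0.7, 3.9]
finger_gap: 0.0006
grasp_force: 2.3
```

```bash
python3 -m pendant '{"slide":[[0,0,0.07],[0,0,0.12],[0,0,0.12]],"twist":[[0,0,0],[0,0,0],[0,0,0]],"hand":[255,255,255]}' 30
```

```text
clock: 14.85
ee_pos: [0.4906, 0.114, 0.118]
ee_rot: [3.135, -0.197, 0.0]
ft_force: [-9.4, -2.1, 20.8]
finger_gap: 0.0001
grasp_force: 9.8
```

```bash
python3 -m pendant '{"slide":[[0,0,-1.5],[0,0,-3.5],[0,0,-3.5],[0.1,5,-3.5],[0.14,10,-3.5],[0.14,14.53,-3.5],[0.14,14.53,-3.5],[0.14,14.53,-3.5]],"twist":[[0,0,0],[0,0,0],[0,0,0],[0,0,0],[0,0,0],[0,0,0],[0,0,0],[0,0,0]],"hand":[255,255,255,255,255,255,255,255]}' 30
python3 - <<'E'
from h import *
s=st()
im,d,ci=snap('top','t3.png')
for n in ('key_reset_top','key_speed_top','key_power_top'):
    r=env.search_frame('top',n); print(n,[(np.round(x['centre'],4).tolist(),round(x['p'],2)) for x in r[:2]])
p=proj(ci,[.4737,-.0304,.123]); q=proj(ci,[.4898,.1137,.123]); print(p,q)
im=im[110:225,210:335,::-1]; cv2.imwrite('pics/t3c.png',cv2.resize(im,None,fx=5,fy=5,interpolation=cv2.INTER_CUBIC))
E
```

```text
clock: 15.85
ee_pos: [0.4735, -0.0302, 0.1518]
ee_rot: [-3.135, 0.198, 0.0]
ft_force: [0.1, 0.0, -0.8]
finger_gap: 0.0005
grasp_force: 0.0
15.85 [ 0.4735 -0.0302  0.1518] [-3.1352e+00  1.9750e-01  4.0000e-04] F [ 0.1  0.  -0.8] T [-0.03  0.14 -0.03] gap 0.0004987638697251241 0.0 j [-0.113  0.115  2.212  0.     0.814  1.584]
key_reset_top []
key_speed_top [([0.5966, -0.0746, 0.1328], 0.5), ([0.7189, 0.3965, 0.0422], 0.16)]
key_power_top []
[302.5496764  203.84042496] [253.11204075 198.39958008]
```

View pics/t3c.png

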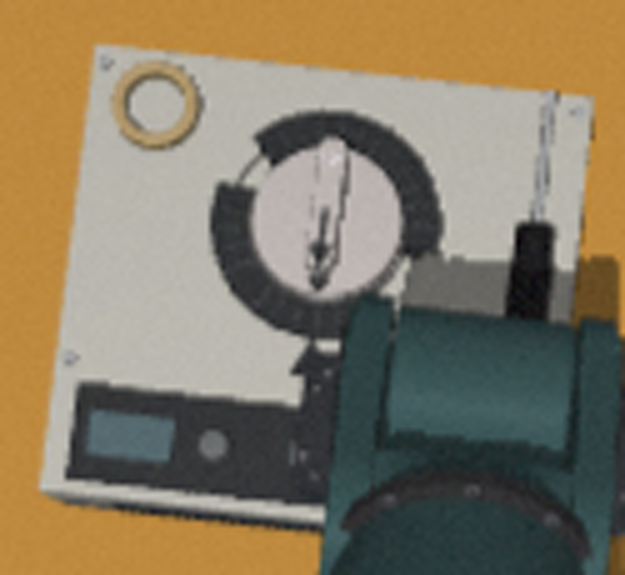

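The side crop and this top crop show the cartridge locked, with its arrow at the mark (crop 315,290) and the reset key up (crop 213,443). The power key's computed pixel (302,204) matches the first top picture.

```bash
python3 -m pendant '{"slide":[[0,0,2],[0,0,2.8],[0,0,3.2],[0,0,3.43],[0,0,3.43],[0,0,3.43]],"twist":[[0,0,0],[0,0,0],[0,0,0],[0,0,0],[0,0,0],[0,0,0]],"hand":[255,255,255,255,255,255]}' 30
```

```text
clock: 16.8
ee_pos: [0.4737, -0.0303, 0.1183]
ee_rot: [-3.135, 0.197, -0.0]
ft_force: [-2.8, 2.8, 4.4]
finger_gap: 0.0006
grasp_force: 2.4
```

```bash
python3 -m pendant '{"slide":[[0,0,0.06],[0,0,0.1],[0,0,0.1]],"twist":[[0,0,0],[0,0,0],[0,0,0]],"hand":[255,255,255]}' 30
```

```text
clock: 17.18
ee_pos: [0.4738, -0.0303, 0.118]
ee_rot: [-3.135, 0.197, 0.0]
ft_force: [-10.3, 3.7, 23.0]
finger_gap: 0.0004
grasp_force: 11.6
```

Bottomed, so the press counts. Next I lift clear and take a last look.

```bash
python3 -m pendant '{"slide":[[0,0,-2],[0,0,-6],[0,0,-12],[0,0,-18],[0,0,-20],[0,0,-20],[0,0,-20]],"twist":[[0,0,0],[0,0,0],[0,0,0],[0,0,0],[0,0,0],[0,0,0],[0,0,0]],"hand":[255,255,255,255,255,255,255]}' 30
python3 - <<'E'
from h import *
im,d,ci=snap('wrist','w9.png')
E
```

```text
clock: 18.05
ee_pos: [0.4731, -0.0304, 0.3157]
ee_rot: [-3.135, 0.197, 0.002]
ft_force: [-0.1, -0.2, -0.3]
finger_gap: 0.0004
grasp_force: 0.0
```

View pics/w9.png

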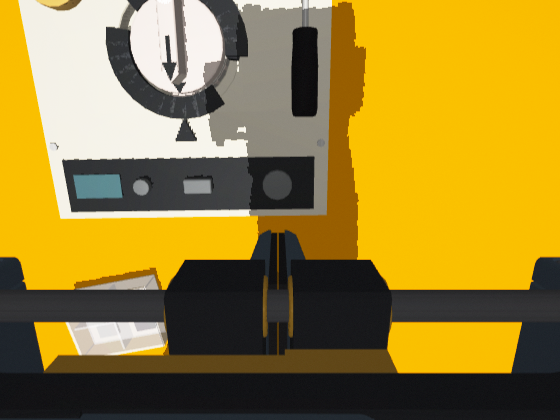

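The arrow (178,88) faces the lock mark (185,125), the keys at (141,187), (197,185) and (277,185) look up, and the screwdriver and tape roll look undisturbed.

```bash
python3 -c "
from cell import env
print(env.finish_job())"
```

```text
the job is handed in; nothing more can be done
None
```

The job is handed in at about 18 s: the cartridge is locked with its arrow at the mark (I turned it anticlockwise about 0.5 rad to reach the slots, since the pictures showed the arrow on the other side of the slot from the text), then the reset key and the power key were each pressed to the bottom in that order; the fan-speed key was not touched.

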